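# Turn a washed 96-well plate over onto its drainer

## Robot

A 7-joint arm with a two-finger parallel gripper is mounted at the origin on a cart in front of the work surface, level with it; the furniture and walls round the work are solid. World frame = base frame: x ahead of the robot, y to its left, z up, the work surface at z = 0. Lengths are in m, angles in rad, forces in N, time in s.
With the tool pointing down it reaches from about 0.35 to 0.9 m from the base axis. Payload 8.1 kg.
Tool frame: the origin (TCP) lies at the very end of the fingers, on their centre line; the grasp point (between the pads) lies 19 mm behind it; z points along the fingers, y is the line along which they close (so a half turn about z gives the same grasp; the last joint's range is limited). The gripper opens to 85 mm and grips with 20 to 120 N. Pads are 22 mm wide; open, the fingers measure 114 mm over their backs; the gripper's body (76 mm by 85 mm) begins 54 mm behind the grasp point. The pads swing forward as they close: fully open they stand 13 mm farther back than shut.
Start: joints at [-1.381, 0.434, 0.025, 1.573, -0.012, 1.134, -0.075], TCP at [0.18, 0.598, 0.231] pointing down, gripper open.
Joint ranges: [-2.62, 2.62], [-0.44, 2.09], [-1.27, 1.32], [0.08, 2.57], [-1.32, 4.46], [0.12, 2], [-2.74, 2.74]. Speed limits (rad/s): [2.22, 2.22, 3.01, 3.01, 3.14, 3.14, 3.14].

## Interface

Orientations are given as a unit quaternion [x, y, z, w].
In Python, from station import r, vision gives the robot as it stands.
- The arm moves only by the shell command python3 -m creep 'ROWS' [FORCE]. ROWS is JSON, a list of rows, each a list of 7 numbers: the turn, a rotation vector about the tool's x, y, z in rad, then the shift along the tool's x, y, z in cm, then the finger opening in cm, from 0 to 8.54. A call has 1 to 12 rows; each row shifts and turns the commanded pose from where the row before left it, along the tool's axes as they then stand; what a row does not reach is not made up. A row lasts 1/8 s, in which the tool goes at most 62.5 mm and 10.7 degrees, less where a joint would pass 70% of its speed; a pose out of reach is approached as far as the arm can. A call with a gripper value outside its range is refused whole. The fingers move at their own pace and stop on an object; FORCE is the grip in N (left out, the last holds). Time passes only in rows, so rows that do not move let the fingers close. It gives the time, the measured TCP pose, the force, the opening and the grip force at its end, in the units of the state.
- r.get_obs(): the state, without advancing time (a new reading comes with each control period).
- vision.grab_frame(name): name is "side" or "top"; returns the picture (400x640x3 uint8, red, green, blue); there is no depth.
- vision.camera_info(name): a dict with "mtx" (3x3 intrinsics, pixels), "position" and "attitude" of the camera in the world. Camera axes: x right, y down, z forward; pixel columns grow to the right and rows downward; lengths in m; the calibration is good to about 2 mm. A picture is of the moment at which its call begins. camera_info takes no time and is no camera call.
- r.hand_in(): hands the job in; it is judged then, once.
Trained networks look in the newest picture that a camera, given by its name, has taken for a name from the list of things; names that differ only in an ending like _2 or _b are one class to them, and where a whole thing is asked for, a point or a joint stands for the part that bears it (a point fixed in the world has none). Each returns a list of dicts, best first, with "p" (0 to 1); they miss things now and then, are a little off and sometimes report something else, mostly with a low value. They report only what shows in the picture. A call takes as long as a camera call.
- vision.trace(camera, thing): "mask" (400x640 bool, what is visible of it) and "box" ([left, top, width, height] in pixels, round what is visible of it).
- vision.spot_point(camera, thing): "pixel" ([column, row] in pixels: a listed point, or the origin of a listed thing).
The state is a dict: "time": time; "joints": joint angles; "dq": joint speeds; "joint_torque": joint torques, N m; "eef_pos": TCP position; "eef_rot": TCP orientation; "ft_force": force on the tool from outside, world axes, zero at the start; "wrist_torque": the same for the moment, N m; "grip_width": opening from 0.0 (shut) to 1.0 (fully open); "grasp_force": force on a finger pad.
Only numpy, scipy, OpenCV 4.12 (cv2) and the standard library are available. Lean on these libraries where they do the work, as an engineer would, in place of code of your own. Each camera call takes 0.05 s, during which the arm holds its last target. There are 200 camera calls.

## Task

Turn the washed 96-well plate upside down onto the steel drainer so that its wells can drip dry: it is too wide to grip, so slide it up against the drainer's front, tip it up there onto its long edge and on over the edge of the deck, then push it fully home between the side guides against the back stop. The plastic cracks if it is pressed hard, so stay under 25 N on it, and leave the other things on the counter where they are.

Things in the scene. Friction and masses are not known exactly. Their poses are not given: they have to be found in the camera images.
- plate_center (a point): white plastic 96-well plate, a solid slab 85.5 mm (its x) by 127.8 mm (its y) by 14.4 mm (its z); the point is its very centre, half-way up. Its z axis points out of the open wells: up at the start, down at the end. It starts flat on the counter in front of the drainer (on the robot's side), turned and offset sideways.
- plate: the same plate, 60 to 130 g; origin at the centre of its closed underside. It cracks if the fingers press it with 25 N. Pressed along its length by about 10 N at its near long side, low down, it can be carried up; its far end turns in the corner of counter and drainer and slips down there by some 3 mm at about 35 degrees: keep the push up. Once upright it stands alone.
- drainer: fixed stainless-steel stand, 108 mm deep (x, from the front to the back), 176 mm wide (y), deck 18 mm high; origin at the centre of its underside. Its upright flat front goes down to the counter and is the wall to tip the plate against. On its ribbed level deck stand a back stop and two side guides.
- front_edge (a point): the middle of the drainer's upper front edge, 18 mm above the counter, 57.5 mm in front of the seat; axes as for the seat.
- seat (a point): where the middle of the plate belongs, on the deck (18 mm up). x points from front to back stop, y left, z up. Home, the plate's centre is 7.2 mm above it, long sides along y. Back stop: 43.5 mm behind it, 17 mm high. Side guides: 10 mm high, inner faces 66 mm to each side (2 mm play each), from 13 mm in front of it to the back stop, the foremost 23 mm flared outwards by 6 mm.
- conical_flask: glass conical flask, 62 mm wide, 103 mm high, a bystander to be left alone; origin at its underside
- measuring_cylinder: glass measuring cylinder, 62 mm wide, 190 mm high, a bystander to be left alone; origin at its underside
- dropper_bottle: brown dropper bottle, 37 mm wide, 101 mm high, a bystander to be left alone; origin at its underside
- watch_glass: shallow round glass, 72 mm wide, 8 mm high, a bystander to be left alone; origin at its underside
- beaker: glass beaker, 54 mm wide, 68 mm high, a bystander to be left alone; origin at its underside
- white_bottle: white square plastic bottle with a black cap, 56 mm wide, 123 mm high, a bystander to be left alone; origin at its underside

How it is judged:
By the outcome, as a careful person would: the job done as asked, in the order asked, and still so for the second after the job is handed in, with the robot touching nothing.
It also fails if it takes over 72 s, if anything falls off the work surface, if the arm or the gripper's body presses on something with over 40 N, if the wrist force passes 120 N, or if a joint passes its speed limit or range.

## Working session

There is one attempt and no reset: what is moved stays moved. The work goes in short steps, Python scripts to look and compute and a shell command to move; the robot and the scene stay as the last step left them, time stands still between calls to the robot, and variables do not carry over. Pictures are saved under pics/ and viewed, at most 10 in all, crops included, and the job is handed in when it is done.

```bash
ls; mkdir -p pics
cat > h.py <<'E'
import numpy as np, cv2
from scipy.spatial.transform import Rotation as R
from station import r, vision
def cam(n):
    i=vision.camera_info(n); a=np.array(i["attitude"])
    Rm=R.from_quat(a).as_matrix() if a.size==4 else a.reshape(3,3)
    return np.array(i["mtx"]),np.array(i["position"]),Rm
def ray(n,px,z):
    K,p,Rm=cam(n); d=Rm@np.linalg.inv(K)@np.array([px[0],px[1],1.]); return p+d*(z-p[2])/d[2]
def proj(n,P):
    K,p,Rm=cam(n); q=K@(Rm.T@(np.array(P,float)-p)); return q[:2]/q[2]
def tri(a,b):
    A=[];B=[]
    for n,px in((('top'),a),(('side'),b)):
        K,p,Rm=cam(n); d=Rm@np.linalg.inv(K)@np.array([px[0],px[1],1.]); d/=np.linalg.norm(d)
        M=np.eye(3)-np.outer(d,d);A.append(M);B.append(M@p)
    return np.linalg.solve(sum(A),sum(B))
def shot(n,f):
    im=vision.grab_frame(n); cv2.imwrite('pics/'+f,cv2.cvtColor(im,cv2.COLOR_RGB2BGR)); return im
E
python3 - <<'E'
from h import *
np.set_printoptions(precision=4,suppress=True)
o=r.get_obs(); print(o)
for n in('top','side'):
    im=shot(n,n+'0.png'); print(n,cam(n)[1],cam(n)[2].tolist())
    for t in('plate_center','front_edge','seat'):
        for d in vision.spot_point(n,t)[:2]: print(t,d['p'],d['pixel'])
E
```

```text
pics
{'time': 0.0, 'joints': array([-1.3806,  0.4352,  0.0249,  1.5741, -0.0116,  1.134 , -0.0751]), 'dq': array([-0.0005, -0.0019, -0.0003, -0.0007, -0.0017, -0.0003, -0.0011]), 'joint_torque': array([  0.0003, -67.0484,   1.0252, -31.6205,   0.0156,   0.0125,
         0.    ]), 'eef_pos': array([0.1803, 0.5979, 0.2305]), 'eef_rot': array([ 0.1459,  0.9893, -0.0008, -0.    ]), 'ft_force': array([-0.5207, -0.0587, -0.4193]), 'wrist_torque': array([-0.0044,  0.042 , -0.0043]), 'grasp_force': 0.0, 'grip_width': 1.0007356772094371}
top [0.3924 0.02   1.6932] [[-0.005272756637447118, -0.9952055389585708, 0.09766336705041179], [-0.9999066263425229, 0.006478409531622454, 0.012031990951440578], [-0.012607007327562779, -0.09759080610447782, -0.9951467720543145]]
plate_center 0.93 [272.0, 209.9]
front_edge 0.88 [275.1, 185.5]
seat 0.68 [377.1, 194.4]
seat 0.67 [273.0, 165.5]
side [ 0.0698 -1.5476  0.727 ] [[0.951805135402346, -0.1232795433076041, 0.28083649767006846], [-0.3065966838164184, -0.35829084530843747, 0.8818311310227943], [-0.008090592963248211, -0.9254349379454149, -0.37882016569273236]]
plate_center 0.81 [294.4, 186.5]
front_edge 0.7 [316.0, 185.0]
seat 0.61 [331.4, 182.2]
```

View pics/top0.png

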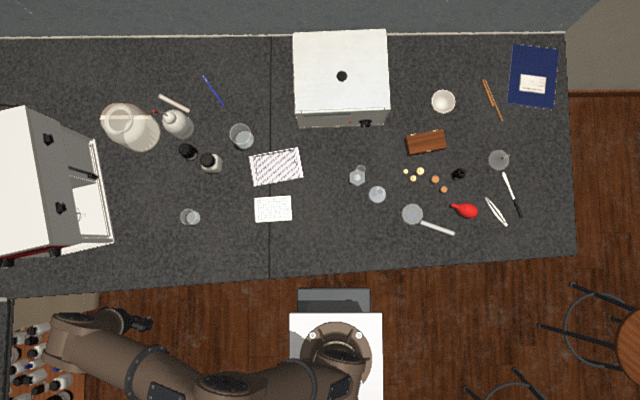

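View pics/side0.png

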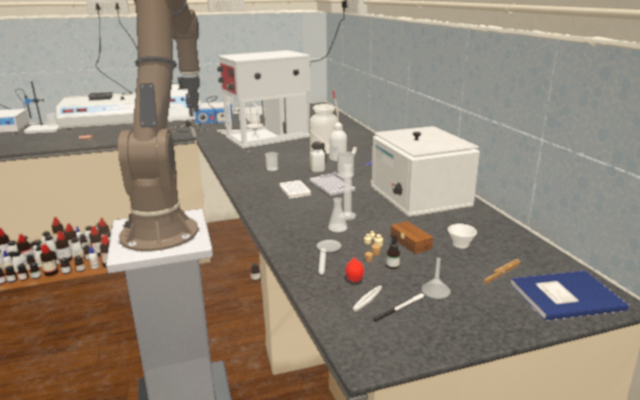

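Run:
```python
from h import *
np.set_printoptions(precision=4,suppress=True)
print(ray('top',[272,209.9],.0072),ray('top',[275.1,185.5],.018),ray('top',[273,165.5],.018))
print(tri([272,209.9],[294.4,186.5]),tri([275.1,185.5],[316,185]),tri([273,165.5],[331.4,182.2]))
for t in('plate','drainer'):
    for n in('top','side'):
        d=vision.trace(n,t)[0]; m=d['mask'].astype(np.uint8)
        c=max(cv2.findContours(m,0,2)[0],key=cv2.contourArea)
        rc=cv2.minAreaRect(c); z=.0144 if t=='plate' else .018
        print(t,n,d['p'],d['box'],m.sum(),[ray(n,p,z)[:2] for p in cv2.boxPoints(rc)])
print(cam('top')[0],cam('side')[0])
for t in('conical_flask','measuring_cylinder','dropper_bottle','watch_glass','beaker','white_bottle'):
    d=vision.spot_point('top',t)[:1]
    print(t,[(e['p'],ray('top',e['pixel'],0)[:2]) for e in d])
```

```text
[0.5059 0.217  0.0072] [0.5907 0.2053 0.018 ] [0.6616 0.213  0.018 ]
[0.5082 0.2153 0.0163] [0.5935 0.2049 0.0154] [0.6624 0.2131 0.0159]
plate top 0.64 [253.0, 195.9, 41.0, 27.0] 882 [array([0.5489, 0.2813]), array([0.559 , 0.1502]), array([0.4735, 0.1431]), array([0.4634, 0.2735])]
plate side 0.61 [278.5, 181.9, 33.7, 13.6] 340 [array([0.4666, 0.278 ]), array([0.5831, 0.2795]), array([0.5446, 0.1206]), array([0.4372, 0.1216])]
drainer top 0.98 [248.8, 150.3, 53.0, 35.8] 1565 [array([0.6964, 0.3013]), array([0.7321, 0.125 ]), array([0.6221, 0.1026]), array([0.5868, 0.2779])]
drainer side 0.64 [311.8, 172.3, 46.1, 22.4] 579 [array([0.596 , 0.2977]), array([0.7462, 0.3115]), array([0.6762, 0.0809]), array([0.5432, 0.0739])]
[[482.3267   0.     322.2803]
 [  0.     482.3267 194.8504]
 [  0.       0.       1.    ]] [[498.9458   0.     323.7779]
 [  0.     498.9458 193.7077]
 [  0.       0.       1.    ]]
conical_flask [(0.78, array([ 0.5684, -0.1556]))]
measuring_cylinder [(0.63, array([ 0.6243, -0.0912]))]
dropper_bottle [(0.68, array([ 0.6241, -0.4227]))]
watch_glass [(0.9, array([ 0.4887, -0.273 ]))]
beaker [(0.58, array([0.4747, 0.5069]))]
white_bottle [(0.86, array([0.6656, 0.4196]))]
```

The plate lies at about px (272,209) in the top view, and the drainer at (275,167), yawed about 12°. In the side view they are at (294,188) and (331,183). Nothing stands close by; the white bottle is to their left. Next I'll zoom in for a precise alignment.

Run:
```python
from h import *
np.set_printoptions(precision=4,suppress=True)
a=cv2.imread('pics/top0.png')[142:228,240:310]; b=cv2.imread('pics/side0.png')[165:205,270:365]
a=cv2.resize(a,None,fx=6.5,fy=6.5,interpolation=cv2.INTER_CUBIC); 
cv2.imwrite('pics/za.png',a)
# model overlay search: fit drainer rectangle (front/sides, z=.018) & plate rect to gradient
g=cv2.cvtColor(cv2.imread('pics/top0.png'),cv2.COLOR_BGR2GRAY).astype(float)
from scipy.ndimage import map_coordinates
from scipy.optimize import minimize
def score(c,th,hx,hy,z,edges):
    R2=np.array([[np.cos(th),-np.sin(th)],[np.sin(th),np.cos(th)]]);s=0
    for (p,q,n) in edges:
        t=np.linspace(.06,.94,40)[:,None]
        P=np.array(p)*(1-t)+np.array(q)*t
        def samp(o):
            W=(P+np.array(n)*o)*[hx,hy] if 0 else P*[hx,hy]+np.array(n)*o
            W=W@R2.T+c
            px=np.array([proj('top',[w[0],w[1],z]) for w in W])
            return map_coordinates(g,[px[:,1],px[:,0]],order=1)
        s+=(samp(-.0025)-samp(.0025)).mean()
    return s
E4=[((-1,-1),(-1,1),(-1,0)),((-1,-1),(1,-1),(0,-1)),((-1,1),(1,1),(0,1)),((1,-1),(1,1),(1,0))]
for nm,c0,th0,hx,hy,z,ed in(('plate',(.511,.212),.077,.04275,.0639,.0144,E4),('drainer',(.659,.202),.205,.054,.088,.018,E4[:3])):
    f=lambda v:-score(np.array(v[:2]),v[2],hx,hy,z,ed)
    best=min((minimize(f,[c0[0]+dx,c0[1]+dy,th0],method='Nelder-Mead',options=dict(initial_simplex=[[c0[0]+dx,c0[1]+dy,th0],[c0[0]+dx+.004,c0[1]+dy,th0],[c0[0]+dx,c0[1]+dy+.004,th0],[c0[0]+dx,c0[1]+dy,th0+.04]],maxiter=60)) for dx in(-.005,.005) for dy in(-.006,.004)),key=lambda q:q.fun)
    print(nm,best.x,np.degrees(best.x[2]),best.fun)
```

```text
Traceback (most recent call last):
  File "h.py", line 11, in proj
    K,p,Rm=cam(n); q=K@(Rm.T@(np.array(P,float)-p)); return q[:2]/q[2]
           ~~~^^^
  File "h.py", line 5, in cam
    i=vision.camera_info(n); a=np.array(i["attitude"])
ValueError: time passes only in moves, steps and waits
```

View pics/za.png

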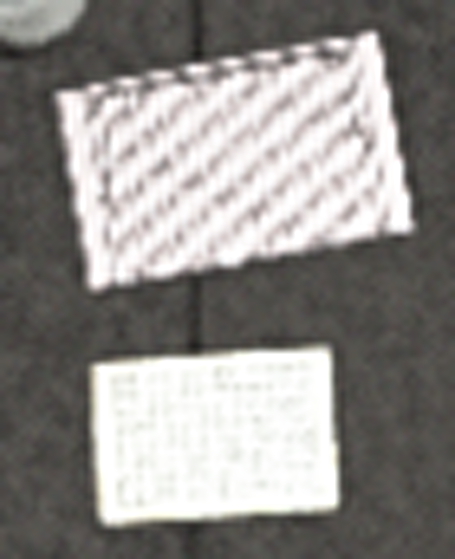

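The zoom shows both outlines clearly. In crop pixels, the drainer corners are near (58,93), (375,33), (412,230) and (92,290). The plate corners are near (92,363), (331,346), (340,510) and (103,525).

```bash
sed -i 's/^def cam(n):/import functools\n@functools.lru_cache\ndef cam(n):/' h.py
cat > fit.py <<'E'
from h import *
from scipy.ndimage import map_coordinates
from scipy.optimize import minimize
E4=[((-1,-1),(-1,1),(-1,0)),((-1,-1),(1,-1),(0,-1)),((-1,1),(1,1),(0,1)),((1,-1),(1,1),(1,0))]
def fit(img,c0,th0,hx,hy,z,ed,n='top'):
    g=cv2.cvtColor(img,cv2.COLOR_BGR2GRAY).astype(float); K,p0,Rm=cam(n)
    def f(v):
        c,s=np.cos(v[2]),np.sin(v[2]);R2=np.array([[c,-s],[s,c]]);t=np.linspace(.06,.94,40)[:,None];tot=0
        for p,q,nn in ed:
            P=np.array(p)*(1-t)+np.array(q)*t
            for o,sg in((-.0025,1),(.0025,-1)):
                W=(P*[hx,hy]+np.array(nn)*o)@R2.T+v[:2]
                q3=(np.c_[W,np.full(40,z)]-p0)@Rm@K.T; px=q3[:,:2]/q3[:,2:]
                tot-=sg*map_coordinates(g,[px[:,1],px[:,0]],order=1).mean()
        return tot
    B=None
    for dx in(-.005,0,.005):
        for dy in(-.006,0,.006):
            x=np.array([c0[0]+dx,c0[1]+dy,th0]);S=np.array([x,x+[.004,0,0],x+[0,.004,0],x+[0,0,.04]])
            q=minimize(f,x,method='Nelder-Mead',options=dict(initial_simplex=S,maxiter=80))
            if B is None or q.fun<B.fun:B=q
    return B.x,B.fun
E
python3 - <<'E'
from fit import *
np.set_printoptions(precision=4,suppress=True)
im=cv2.imread('pics/top0.png')
print('plate',fit(im,(.511,.212),.077,.04275,.0639,.0144,E4))
print('drainer',fit(im,(.659,.202),.2,.054,.088,.018,E4[:3]))
for nm,z,q in(('dr',.018,[(58,93),(375,33),(412,230),(92,290)]),('pl',.0144,[(92,363),(331,346),(340,510),(103,525)])):
    print(nm,[ray('top',(x/6.5+240-.42,y/6.5+142-.42),z)[:2] for x,y in q])
E
```

```text
plate (array([0.5104, 0.2142, 0.0602]), np.float64(-541.7352957516546))
drainer (array([0.6582, 0.2033, 0.1799]), np.float64(-382.39257247689704))
dr [array([0.6964, 0.2996]), array([0.7281, 0.1276]), array([0.6202, 0.1076]), array([0.5888, 0.2802])]
pl [array([0.5496, 0.2804]), array([0.558 , 0.1515]), array([0.4697, 0.1466]), array([0.4624, 0.2738])]
```

```bash
python3 -m creep '[[0,0,-0.158,0,0,0,0],[0,0,-0.158,0,0,0,0],[0,0,-0.157,0,0,0,0],[0,0,0,-3.4,-4.8,0,0],[0,0,0,-3.4,-4.8,0,0],[0,0,0,-3.4,-4.8,0,0],[0,0,0,-3.4,-4.8,0,0],[0,0,0,-3.4,-4.8,0,0],[0,0,0,-3.4,-4.8,0,0],[0,0,0,-3.1,-4.7,0,0],[0,0,0,0,0,0,0]]' 20
cat > st.py <<'E'
from h import *
np.set_printoptions(precision=4,suppress=True)
S=np.array([.6616,.2039,0]);u=np.array([np.cos(.18),np.sin(.18),0]);v=np.array([-u[1],u[0],0])
def D(p): d=np.array(p)-S; return np.array([d@u,d@v,p[2]])*1000
if __name__=='__main__':
    o=r.get_obs();q=R.from_quat(o['eef_rot']).as_matrix()
    print('t',o['time'],'D(mm)',D(o['eef_pos']),'F uvz',np.array([o['ft_force']@u,o['ft_force']@v,o['ft_force'][2]]),'x',q[:,0],'z',q[:,2],o['grip_width'])
E
python3 st.py
```

```text
time: 2.28
eef_pos: [0.4755, 0.306, 0.2315]
eef_rot: [-0.086, 0.996, -0.001, 0.001]
ft_force: [0.6, 0.1, -0.1]
grip_width: 0.004
grasp_force: 0.0
t 2.275 D(mm) [-164.8658  133.7541  231.4651] F uvz [ 0.6136 -0.0322 -0.0645] x [-0.9853 -0.1706 -0.0016] z [ 0.0019 -0.0018 -1.    ] 0.003698270691372778
```

```bash
python3 -m creep '[[0,0,0,0,0,5.5,0],[0,0,0,0,0,5.5,0],[0,0,0,0,0,5.5,0],[0,0,0,0,0,4,0],[0,0,0,0,0,2,0],[0,0,0,0,-1,0,0],[0,0,0,0,-0.6,0,0],[0,0,0,0,-0.6,0,0],[0,0,0,0,-0.5,0,0],[0,0,0,0,-0.2,0,0],[0,0,0,0,0,0,0]]'; python3 st.py
python3 - <<'E'
from fit import *
from st import D
np.set_printoptions(precision=4,suppress=True)
im=shot('top','t1.png'); im=cv2.cvtColor(im,cv2.COLOR_RGB2BGR)
x,f=fit(im,(.508,.204),.1,.04275,.0639,.0144,E4[1:2]+E4[3:]+E4[:1]); print(x,f,D([x[0],x[1],0]))
E
```

```text
time: 3.65
eef_pos: [0.4771, 0.2826, 0.0066]
eef_rot: [-0.09, 0.996, 0.0, 0.0]
ft_force: [-0.2, 0.7, 0.5]
grip_width: -0.0
grasp_force: 0.4
t 3.65 D(mm) [-167.4519  110.4191    6.6238] F uvz [-0.1082  0.7062  0.4631] x [-0.9838 -0.1791 -0.0006] z [ 0.0006  0.0005 -1.    ] -3.304299578168611e-05
[0.5138 0.2069 0.0992] -401.60323224182434 [-144.9027   29.3983    0.    ]
```

```bash
python3 -m creep '[[0,0,0,0,-0.5,0,0],[0,0,0,0,-0.5,0,0],[0,0,0,0,0.4,0,0],[0,0,0,-1.8,0.3,0,0],[0,0,0,0,-0.7,0,0],[0,0,0,0,-0.5,0,0],[0,0,0,0,-0.5,0,0],[0,0,0,0,-0.4,0,0],[0,0,0,0,-0.3,0,0],[0,0,0,0,0,0,0]]'; python3 st.py
python3 - <<'E'
from fit import *
from st import D
np.set_printoptions(precision=4,suppress=True)
im=shot('top','t2.png'); im=cv2.cvtColor(im,cv2.COLOR_RGB2BGR)
x,f=fit(im,(.518,.19),.16,.04275,.0639,.0144,E4[1:2]+E4[3:]+E4[:1]); print(x,f,D([x[0],x[1],0]))
E
```

```text
time: 4.95
eef_pos: [0.4994, 0.2587, 0.0063]
eef_rot: [-0.09, 0.996, -0.0, -0.0]
ft_force: [0.4, -0.4, -0.3]
grip_width: 0.003
grasp_force: 0.0
t 4.95 D(mm) [-149.7731   82.9386    6.3428] F uvz [ 0.359  -0.4964 -0.2737] x [-0.9839 -0.1787  0.    ] z [-0.     -0.0001 -1.    ] 0.002637380200077954
[0.5232 0.1825 0.1928] -415.85514743214935 [-139.997    3.764    0.   ]
```

```bash
python3 -m creep '[[0,0,0,0,0.8,-1,0],[0,0,0,2,0,-3,2],[0,0,0,4.2,-4,0,4.5],[0,0,0,0,-4.8,0,4.5],[0,0,0,0,0,2,4.5],[0,0,0,0,0,1.5,4.5],[0,0,0,0,0,0.3,4.5],[0,0,0,0,0,0.2,4.5],[0,0,0,0,0,0.2,4.5],[0,0,0,0,0,0,4.5]]'; python3 st.py
```

```text
time: 6.25
eef_pos: [0.4528, 0.1695, 0.0044]
eef_rot: [-0.09, 0.996, 0.0, 0.0]
ft_force: [0.4, -0.5, -0.4]
grip_width: 0.528
grasp_force: 0.0
t 6.25 D(mm) [-211.6247    3.5057    4.4302] F uvz [ 0.2675 -0.5674 -0.353 ] x [-0.9838 -0.1795 -0.0002] z [ 0.0002  0.0001 -1.    ] 0.527927816224897
```

```bash
python3 -m creep '[[0,0,0,0,0,0.2,4.5],[0,0,0,0,0,0.2,4.5],[0,0,0,0,0,0,4.5]]'; python3 st.py
```

```text
time: 6.62
eef_pos: [0.4526, 0.1692, 0.0002]
eef_rot: [-0.09, 0.996, -0.0, -0.0]
ft_force: [0.6, -0.7, 0.4]
grip_width: 0.527
grasp_force: 0.0
t 6.625 D(mm) [-211.8105    3.2514    0.1625] F uvz [ 0.4732 -0.7847  0.3547] x [-0.9838 -0.1791  0.0002] z [-0.0002 -0.0001 -1.    ] 0.5265920416628088
```

```bash
python3 -m creep '[[0,0,0,0,0,0.2,4.5],[0,0,0,-0.8,0,0,4.5],[0,0,0,-0.6,0,0,4.5],[0,0,0,-0.6,0,0,4.5],[0,0,0,-0.6,0,0,4.5],[0,0,0,-0.6,0,0,4.5],[0,0,0,-0.6,0,0,4.5],[0,0,0,-0.6,0,0,4.5],[0,0,0,0,0,0,4.5]]'; python3 st.py
```

```text
time: 7.75
eef_pos: [0.4967, 0.1772, -0.0017]
eef_rot: [-0.09, 0.996, 0.0, 0.0]
ft_force: [0.4, -1.0, 0.3]
grip_width: 0.526
grasp_force: 0.0
t 7.75 D(mm) [-167.0194    3.3046   -1.6813] F uvz [ 0.2    -1.081   0.2658] x [-0.9839 -0.179  -0.0007] z [ 0.0007  0.0002 -1.    ] 0.5260816393294548
```

```bash
python3 -m creep '[[0,0,0,-0.5,0,0,4.5],[0,0,0,-0.4,0,0,4.5],[0,0,0,-0.1,0,0,4.5]]'; python3 st.py;  python3 -m creep '[[0,0,0,-0.2,0,0,4.5],[0,0,0,-0.1,0,0,4.5]]'; python3 st.py;python3 -m creep '[[0,0,0,-0.2,0,0,4.5],[0,0,0,0,0,0,4.5]]'; python3 st.py
```

```text
time: 8.12
eef_pos: [0.5061, 0.179, -0.0017]
eef_rot: [-0.09, 0.996, 0.0, 0.0]
ft_force: [-1.7, -0.8, -0.1]
grip_width: 0.527
grasp_force: 0.4
t 8.125 D(mm) [-157.3982    3.3409   -1.6526] F uvz [-1.7748 -0.5261 -0.0942] x [-0.9838 -0.1791 -0.0002] z [ 0.0002  0.0001 -1.    ] 0.5271440534007166
time: 8.38
eef_pos: [0.5089, 0.1795, -0.0017]
eef_rot: [-0.09, 0.996, 0.0, 0.0]
ft_force: [-1.3, 0.3, -0.2]
grip_width: 0.526
grasp_force: 0.3
t 8.375 D(mm) [-154.636     3.3147   -1.6906] F uvz [-1.1928  0.472  -0.1772] x [-0.9838 -0.1792 -0.0001] z [ 0.  0. -1.] 0.5263393816562459
time: 8.62
eef_pos: [0.5109, 0.1798, -0.0017]
eef_rot: [-0.09, 0.996, 0.0, 0.0]
ft_force: [0.2, -0.0, -1.3]
grip_width: 0.526
grasp_force: 0.1
t 8.625 D(mm) [-152.5372    3.3047   -1.6832] F uvz [ 0.2054 -0.0764 -1.2899] x [-0.9838 -0.1792 -0.0002] z [ 0.0002  0.0001 -1.    ] 0.5257284684624998
```

Forces are still small; I'll continue in 1–2 mm steps until it meets the wall.

```bash
for i in 1; do python3 -m creep '[[0,0,0,-0.2,0,0,4.5],[0,0,0,0,0,0,4.5]]'; python3 st.py;  python3 -m creep '[[0,0,0,-0.2,0,0,4.5],[0,0,0,0,0,0,4.5]]'; python3 st.py; done
python3 - <<'E'
from fit import *
from st import D
np.set_printoptions(precision=4,suppress=True)
im=shot('top','t3.png'); im=cv2.cvtColor(im,cv2.COLOR_RGB2BGR)
x,f=fit(im,(.562,.19),.18,.04275,.0639,.0144,E4[1:3]+E4[:1]); print(x,f,D([x[0],x[1],0]))
cv2.imwrite('pics/z3.png',cv2.resize(im[142:228,240:320],None,fx=6.5,fy=6.5,interpolation=cv2.INTER_CUBIC))
E
```

```text
time: 8.88
eef_pos: [0.511, 0.1798, -0.002]
eef_rot: [-0.09, 0.996, -0.0, -0.002]
ft_force: [-5.3, -0.4, 3.1]
grip_width: 0.523
grasp_force: 2.9
t 8.875 D(mm) [-152.5026    3.2388   -1.9597] F uvz [-5.2676  0.5213  3.0652] x [-0.9838 -0.1794  0.0032] z [-0.0031 -0.001  -1.    ] 0.522793678778786
time: 9.12
eef_pos: [0.511, 0.1798, -0.0021]
eef_rot: [-0.09, 0.996, -0.001, -0.003]
ft_force: [-13.0, -1.1, 11.9]
grip_width: 0.532
grasp_force: 8.7
t 9.125 D(mm) [-152.5116    3.2308   -2.0562] F uvz [-13.0291   1.223   11.8741] x [-0.9837 -0.1796  0.0067] z [-0.0065 -0.0019 -1.    ] 0.5318091375214202
[0.5698 0.1906 0.1988] -159.24301821276373 [-92.7032   3.3856   0.    ]
```

View pics/z3.png

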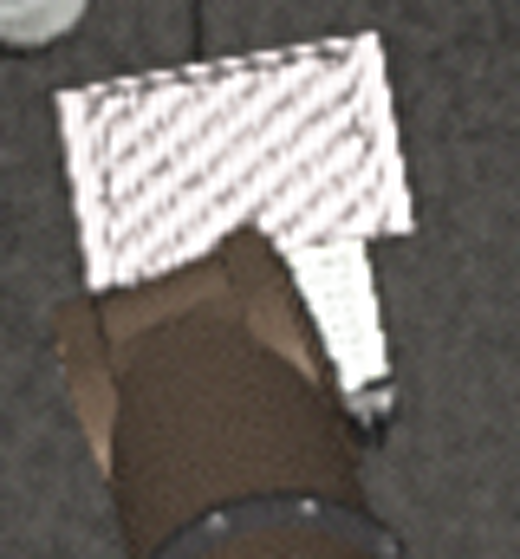

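```bash
python3 -m creep '[[0,0,0,0.5,0,0,4.5],[0,0,0,1.5,0,-2,3],[0,0,0,0,2,-4,0],[0,0,0,-3,5,0,0],[0,0,0,-5,5.5,0,0],[0,0,0,-5.5,0,0,0],[0,0,0,0,0,3.5,0],[0,0,0,0,0,1.6,0],[0,0,0,0,-0.5,0,0],[0,0,0,0,0,0,0]]'; python3 st.py
python3 - <<'E'
from fit import *
from st import D
np.set_printoptions(precision=4,suppress=True)
im=shot('top','t4.png'); im=cv2.cvtColor(im,cv2.COLOR_RGB2BGR)
x,f=fit(im,(.565,.185),.18,.04275,.0639,.0144,E4[:3]); print(x,f,D([x[0],x[1],0]))
x,f=fit(im,(.659,.202),.18,.054,.088,.018,E4[1:2]+E4[:1]); print(x,f,D([x[0],x[1],0]))
cv2.imwrite('pics/z4.png',cv2.resize(im[142:228,230:320],None,fx=6.5,fy=6.5,interpolation=cv2.INTER_CUBIC))
E
```

```text
time: 10.42
eef_pos: [0.6005, 0.3086, 0.0084]
eef_rot: [-0.09, 0.996, 0.0, 0.001]
ft_force: [0.5, 0.7, -0.7]
grip_width: -0.003
grasp_force: 0.0
t 10.425 D(mm) [-41.376 113.899   8.382] F uvz [ 0.6384  0.5737 -0.6616] x [-0.984  -0.1784 -0.001 ] z [ 0.001   0.0002 -1.    ] -0.0027550079257780283
[0.562  0.1895 0.1917] -410.9856189255188 [-100.5698    3.7073    0.    ]
[0.6626 0.2038 0.1743] -169.93841802399743 [ 0.9171 -0.2746  0.    ]
```

View pics/z4.png

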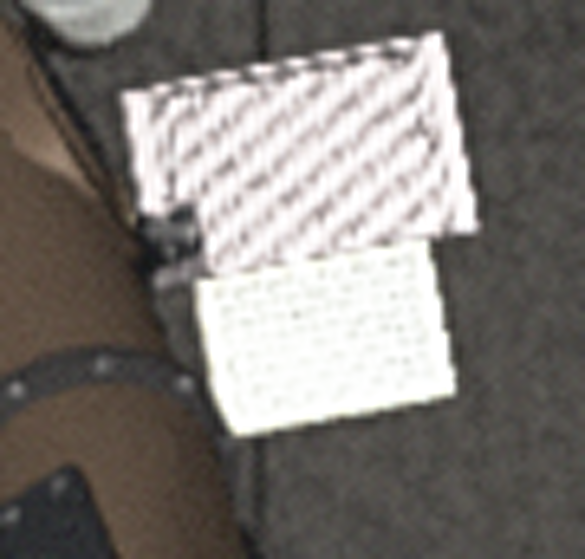

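```bash
python3 -m creep '[[0,0,0,0,-0.8,0,0],[0,0,0,0,-0.1,0,0]]'>/dev/null; python3 st.py; for i in 1; do python3 -m creep '[[0,0,0,0,-0.15,0,0],[0,0,0,0,0,0,0]]'>/dev/null; python3 st.py; python3 -m creep '[[0,0,0,0,-0.15,0,0],[0,0,0,0,0,0,0]]'>/dev/null; python3 st.py; done
```

```text
t 10.725 D(mm) [-41.2603 104.3644   8.0393] F uvz [-0.797   0.5452 -0.963 ] x [-0.984  -0.1781 -0.001 ] z [ 0.001  -0.0002 -1.    ] -0.0035741130895648064
t 10.975 D(mm) [-41.638  104.0234   7.4067] F uvz [-0.0732 -0.339  -0.431 ] x [-0.9838 -0.1791 -0.0001] z [ 0.0001  0.0001 -1.    ] 0.0010327525404101774
t 11.225 D(mm) [-41.7696 103.4687   7.3205] F uvz [ 0.0936  4.0242 -0.7221] x [-0.9837 -0.1798 -0.0001] z [-0.0001  0.0009 -1.    ] 0.002195107501365214
```

```bash
python3 -m creep '[[0,0,0,0,0.6,0,0],[0,0,0,3,0,0,0],[0,0,0,2.9,0,0,0],[0,0,0,0,-1.3,0,0],[0,0,0,0,-0.9,0,0],[0,0,0,0,-0.1,0,0],[0,0,0,0,0,0,0]]'; python3 st.py
```

```text
time: 12.1
eef_pos: [0.5479, 0.2701, 0.0073]
eef_rot: [-0.09, 0.996, 0.0, 0.0]
ft_force: [0.3, 0.0, -0.9]
grip_width: -0.004
grasp_force: 0.0
t 12.1 D(mm) [-100.0034   85.4407    7.3054] F uvz [ 0.2903 -0.0143 -0.9221] x [-0.984  -0.1784 -0.0005] z [ 0.0005  0.0003 -1.    ] -0.0036666421637913662
```

```bash
python3 -m creep '[[0,0,0,0,-0.2,0,0],[0,0,0,0,-0.2,0,0],[0,0,0,0,0,0,0]]'>/dev/null; python3 st.py;python3 -m creep '[[0,0,0,0,-0.15,0,0],[0,0,0,0,0,0,0],[0,0,0,0,0,0,0]]'>/dev/null; python3 st.py
```

```text
t 12.475 D(mm) [-100.677    81.4895    7.2767] F uvz [ 0.0443  0.4447 -0.2501] x [-0.9838 -0.1791  0.    ] z [-0. -0. -1.] 0.0014208649504960824
t 12.85 D(mm) [-100.6569   80.0418    7.3266] F uvz [-0.4277 -0.3291 -0.0941] x [-0.9838 -0.1791 -0.0001] z [ 0.0001  0.     -1.    ] -0.005174718625535198
```

```bash
python3 -m creep '[[0,0,0,0,-0.05,0,0],[0,0,0,0,0,0,0],[0,0,0,0,0.7,0,0],[0,0,0,0,1,-3,0],[0,0,0,3.5,0,-2,4.5],[0,0,0,3.6,-4.8,0,4.5],[0,0,0,0,-4.9,0,4.5],[0,0,0,0,0,3,4.5],[0,0,0,0,0,2,4.5],[0,0,0,0,0,0.7,4.5],[0,0,0,0,0,0,4.5]]'; python3 st.py
python3 - <<'E'
from fit import *
from st import D
np.set_printoptions(precision=4,suppress=True)
im=shot('top','t5.png'); im=cv2.cvtColor(im,cv2.COLOR_RGB2BGR)
x,f=fit(im,(.565,.185),.18,.04275,.0639,.0144,E4[1:2]+E4[2:3]); print(x,f,D([x[0],x[1],0]))
E
```

```text
time: 14.22
eef_pos: [0.4927, 0.1731, 0.0002]
eef_rot: [-0.09, 0.996, -0.0, -0.0]
ft_force: [0.1, -0.4, 0.2]
grip_width: 0.528
grasp_force: 0.0
t 14.225 D(mm) [-171.7351   -0.0892    0.2149] F uvz [ 0.0664 -0.3794  0.1668] x [-0.9837 -0.1796  0.0005] z [-0.0005 -0.0001 -1.    ] 0.5278299555340888
[0.5673 0.1883 0.1825] -191.5253741729988 [-95.5381   1.5258   0.    ]
```

```bash
python3 -m creep '[[0,0,0,-1,0,0,4.5],[0,0,0,-0.6,0,0,4.5],[0,0,0,-0.3,0,0,4.5],[0,0,0,-0.2,0,0,4.5],[0,0,0,0,0,0,4.5]]'>/dev/null; python3 st.py;python3 -m creep '[[0,0,0,-0.15,0,0,4.5],[0,0,0,0,0,0,4.5]]'>/dev/null; python3 st.py
```

```text
t 14.9 D(mm) [-152.4894   -0.4616   -0.0047] F uvz [-6.3688 -0.3672  2.2467] x [-0.9838 -0.1794  0.0033] z [-0.0032 -0.0009 -1.    ] 0.5246453604793034
t 15.15 D(mm) [-152.5068   -0.5692   -0.2426] F uvz [-9.1866  0.8872  6.4195] x [-0.9837 -0.1796  0.006 ] z [-0.0057 -0.0017 -1.    ] 0.525500845179021
```

```bash
python3 -m creep '[[0,0,0,-0.05,0,-0.3,4.5],[0,0,0,0,0,-0.4,4.5],[0,0,0,0,0,-0.4,4.5]]'>/dev/null; python3 st.py;python3 -m creep '[[0,0,0,0,0,-0.5,4.5],[0,0,0,0,0,-0.5,4.5]]'>/dev/null; python3 st.py
```

```text
t 15.525 D(mm) [-152.682    -0.6098   10.2144] F uvz [-8.8185  0.7555 -0.1044] x [-0.9837 -0.1797  0.0073] z [-0.007  -0.0022 -1.    ] 0.5239783903507618
t 15.775 D(mm) [-151.9526   -0.62     20.4708] F uvz [-6.5988  0.3479  0.8257] x [-0.9837 -0.1796  0.0059] z [-0.0057 -0.0018 -1.    ] 0.529692795225932
```

```bash
cat > sv.py <<'E'
from h import *
import sys
im=cv2.cvtColor(vision.grab_frame('side'),cv2.COLOR_RGB2BGR)
cv2.imwrite('pics/'+sys.argv[1],cv2.resize(im[140:215,265:375],None,fx=7,fy=7,interpolation=cv2.INTER_CUBIC))
E
python3 -m creep '[[0,0,0,-0.15,0,0,4.5]]'>/dev/null; python3 st.py; python3 sv.py s1.png
```

```text
t 15.9 D(mm) [-151.7691   -0.655    20.3592] F uvz [-12.6705   1.0777   2.0492] x [-0.9837 -0.1797  0.0083] z [-0.0079 -0.0025 -1.    ] 0.5263892830589276
```

View pics/s1.png

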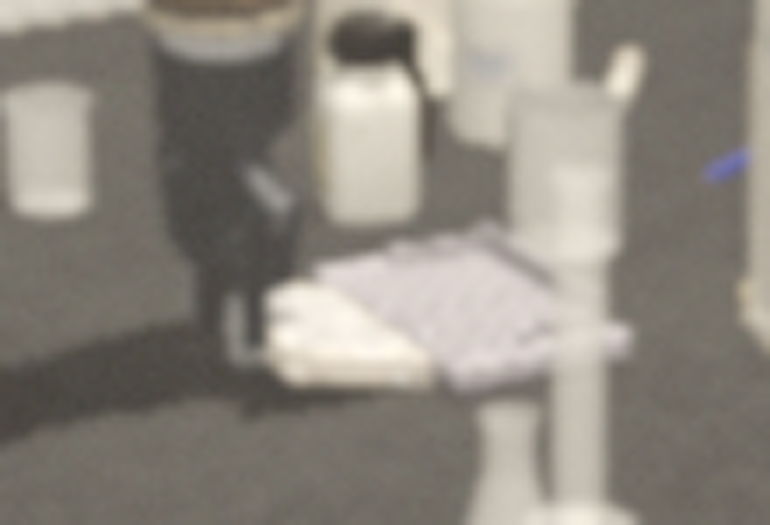

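```bash
python3 -m creep '[[0,0,0,-0.08,0,-0.54,4.5],[0,0,0,-0.11,0,-0.52,4.5]]'>/dev/null; python3 st.py;python3 -m creep '[[0,0,0,-0.15,0,-0.5,4.5],[0,0,0,-0.18,0,-0.48,4.5]]'>/dev/null; python3 st.py
```

```text
t 16.2 D(mm) [-149.7276   -0.6326   30.7671] F uvz [-10.4882   0.8195   1.7551] x [-0.9837 -0.1798  0.0082] z [-0.0079 -0.0025 -1.    ] 0.5219854953931329
t 16.45 D(mm) [-146.4305   -0.6645   40.7041] F uvz [-11.26     0.3436   3.7418] x [-0.9837 -0.1797  0.0082] z [-0.0079 -0.0025 -1.    ] 0.5270631077391921
```

```bash
python3 -m creep '[[0,0,0,-0.23,0,-0.44,4.5],[0,0,0,-0.27,0,-0.4,4.5]]'>/dev/null; python3 st.py;python3 -m creep '[[0,0,0,-0.3,0,-0.36,4.5]]'>/dev/null; python3 st.py
```

```text
t 16.7 D(mm) [-140.7831   -0.6377   49.3269] F uvz [-12.1663  -0.3246   6.9172] x [-0.9837 -0.1796  0.007 ] z [-0.0067 -0.0021 -1.    ] 0.52508533945609
t 16.825 D(mm) [-138.3356   -0.6213   52.9411] F uvz [-13.9495  -0.1175   7.7166] x [-0.9837 -0.1797  0.0081] z [-0.0078 -0.0024 -1.    ] 0.5267204537527672
```

```bash
python3 -m creep '[[0,0,0,-0.28,0,-0.32,4.5]]'>/dev/null; python3 st.py;python3 -m creep '[[0,0,0,-0.28,0,-0.3,4.5]]'>/dev/null; python3 st.py
```

```text
t 16.95 D(mm) [-135.8294   -0.6576   56.1294] F uvz [-14.3202   0.5023   9.4522] x [-0.9837 -0.1798  0.0087] z [-0.0084 -0.0026 -1.    ] 0.529355231604283
t 17.075 D(mm) [-133.1519   -0.6338   59.2243] F uvz [-15.1931   0.0938  11.2808] x [-0.9837 -0.1797  0.0089] z [-0.0085 -0.0025 -1.    ] 0.5284790764769218
```

```bash
python3 -m creep '[[0,0,0,-0.2,0,-0.36,4.5]]'>/dev/null; python3 st.py;python3 -m creep '[[0,0,0,-0.3,0,-0.3,4.5]]'>/dev/null; python3 st.py
```

```text
t 17.2 D(mm) [-129.6417   -0.5595   63.0744] F uvz [-6.7917 -0.6513  5.7273] x [-0.9837 -0.1796  0.006 ] z [-0.0057 -0.0017 -1.    ] 0.5250221217874702
t 17.325 D(mm) [-125.8021   -0.5854   66.3889] F uvz [-7.3895 -0.5475  7.1439] x [-0.9838 -0.1794  0.0044] z [-0.0043 -0.0013 -1.    ] 0.5274744829968913
```

```bash
python3 -m creep '[[0,0,0,-0.32,0,-0.27,4.5]]'>/dev/null; python3 st.py;python3 -m creep '[[0,0,0,-0.34,0,-0.23,4.5]]'>/dev/null; python3 st.py
```

```text
t 17.45 D(mm) [-122.1417   -0.5442   69.2298] F uvz [-6.1797 -0.0724  7.226 ] x [-0.9838 -0.1793  0.0036] z [-0.0035 -0.001  -1.    ] 0.5256318414923628
t 17.575 D(mm) [-118.4015   -0.4989   71.7188] F uvz [-6.562   0.135   8.1857] x [-0.9838 -0.1793  0.003 ] z [-0.0029 -0.0008 -1.    ] 0.5260968984492678
```

```bash
python3 -m creep '[[0,0,0,-0.42,0,-0.22,4.5]]'>/dev/null; python3 st.py;python3 -m creep '[[0,0,0,-0.44,0,-0.19,4.5]]'>/dev/null; python3 st.py;python3 -m creep '[[0,0,0,-0.46,0,-0.16,4.5]]'>/dev/null; python3 st.py
```

```text
t 17.7 D(mm) [-114.1463   -0.4711   74.09  ] F uvz [-7.8095 -0.8397 11.8727] x [-0.9838 -0.1793  0.0029] z [-0.0028 -0.0007 -1.    ] 0.5253540272069996
t 17.825 D(mm) [-109.4678   -0.4737   76.3041] F uvz [-8.6949 -1.1142 15.0435] x [-0.9838 -0.1793  0.0023] z [-0.0023 -0.0005 -1.    ] 0.5282606399231824
t 17.95 D(mm) [-104.3677   -0.438    78.2963] F uvz [-8.3059 -0.1761 17.1837] x [-0.9838 -0.1792  0.0013] z [-0.0013 -0.0002 -1.    ] 0.5278757157530808
```

```bash
python3 -m creep '[[0,0,0,-0.42,0,-0.25,4.5]]'>/dev/null; python3 st.py;python3 -m creep '[[0,0,0,-0.46,0,-0.16,4.5]]'>/dev/null; python3 st.py
```

```text
t 18.075 D(mm) [-99.2741  -0.4229  80.5576] F uvz [-1.1361 -0.7095  2.4221] x [-0.9838 -0.1792 -0.0004] z [ 0.0004  0.0003 -1.    ] 0.5234375535291992
t 18.2 D(mm) [-94.4336  -0.4575  81.7288] F uvz [ 0.3183 -0.5462  3.2972] x [-0.9838 -0.1791 -0.0006] z [ 0.0005  0.0002 -1.    ] 0.5249308498967816
```

```bash
python3 -m creep '[[0,0,0,-0.46,0,-0.02,4.5]]'>/dev/null; python3 st.py;python3 -m creep '[[0,0,0,-0.46,0,0,4.5]]'>/dev/null; python3 st.py; python3 sv.py s2.png
```

```text
t 18.325 D(mm) [-89.4745  -0.3822  82.2114] F uvz [-3.516  -0.4791 12.0848] x [-0.9838 -0.1791 -0.0011] z [ 0.001   0.0004 -1.    ] 0.522030201219485
t 18.45 D(mm) [-84.1464  -0.3476  82.7869] F uvz [-2.5457 -0.3699 14.7424] x [-0.9838 -0.179  -0.0025] z [ 0.0024  0.0009 -1.    ] 0.5280484142757598
```

View pics/s2.png

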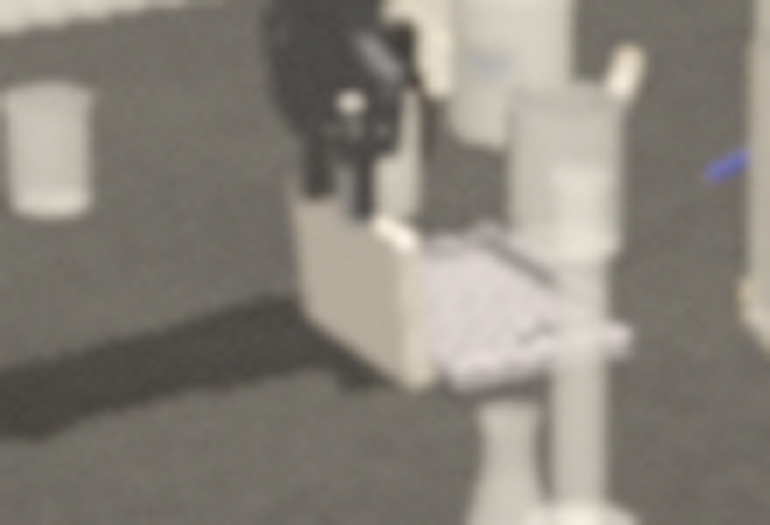

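The plate stands nearly upright: its end face runs from about (425,380) up to (395,230), with the fingers on its top edge. I'll carry it the last few degrees.

```bash
python3 -m creep '[[0,0,0,-0.35,0,0,4.5]]'>/dev/null; python3 st.py;python3 -m creep '[[0,0,0,-0.3,0,0,4.5],[0,0,0,0,0,0,4.5]]'>/dev/null; python3 st.py
```

```text
t 18.625 D(mm) [-80.3004  -0.3649  83.0571] F uvz [-1.5243 -1.4696 13.8787] x [-0.9839 -0.1789 -0.0034] z [ 0.0033  0.0011 -1.    ] 0.5262853980203863
t 18.875 D(mm) [-76.6922  -0.365   83.179 ] F uvz [ 0.1697 -0.2725 13.0075] x [-0.9839 -0.1789 -0.0045] z [ 0.0043  0.0014 -1.    ] 0.5277143977683776
```

```bash
python3 -m creep '[[0,0,0,0,0,-1,4.5],[0,0,0,0,0,-1.5,4.5],[0,0,0,4,0,0,4.5],[0,0,0,0,0,3,4.5],[0,0,0,0,0,1.5,4.5],[0,0,0,0,0,0,4.5]]'>/dev/null; python3 st.py; python3 sv.py s3.png
```

```text
t 19.625 D(mm) [-119.3999   -0.6207   60.7956] F uvz [ 0.1656  0.7174 -0.7774] x [-0.9838 -0.179   0.0018] z [-0.0017 -0.0008 -1.    ] 0.5285374200672529
```

View pics/s3.png

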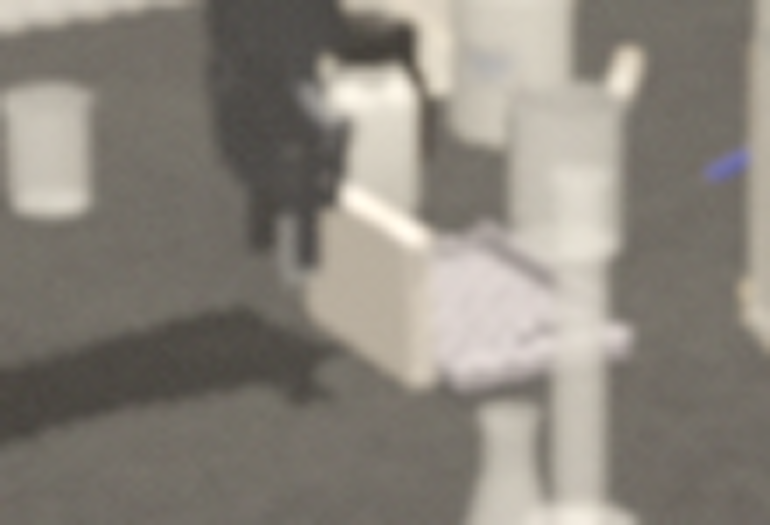

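The plate stands upright on its own against the drainer front (end face from (430,380) to (428,240)). Next I push its upper part forward.

```bash
python3 -m creep '[[0,0,0,-1.5,0,0,4.5],[0,0,0,-1.5,0,0,4.5],[0,0,0,-0.6,0,0,4.5],[0,0,0,-0.4,0,0,4.5],[0,0,0,-0.4,0,0,4.5]]'>/dev/null; python3 st.py;python3 -m creep '[[0,0,0,-0.4,0,0,4.5],[0,0,0,-0.4,0,0,4.5]]'>/dev/null; python3 st.py;python3 -m creep '[[0,0,0,-0.4,0,0,4.5],[0,0,0,-0.4,0,0,4.5]]'>/dev/null; python3 st.py
```

```text
t 20.3 D(mm) [-75.2103  -0.3836  61.6493] F uvz [-0.2538  0.0962  0.5761] x [-0.9838 -0.1793  0.0003] z [-0.0003 -0.     -1.    ] 0.5268930524265681
t 20.55 D(mm) [-66.9443  -0.4312  61.5425] F uvz [0.9333 0.169  0.5251] x [-0.9838 -0.1792  0.    ] z [-0.0001  0.     -1.    ] 0.5301561848902797
t 20.8 D(mm) [-58.8059  -0.4216  61.5062] F uvz [-0.3525 -0.3059 -0.0233] x [-0.9838 -0.1792 -0.    ] z [ 0.  0. -1.] 0.5252168469880827
```

```bash
python3 -m creep '[[0,0,0,-0.4,0,0,4.5],[0,0,0,-0.4,0,0,4.5],[0,0,0,-0.2,0,0,4.5],[0,0,0,0,0,0,4.5]]'>/dev/null; python3 st.py; python3 -m creep '[[0,0,0,1,0,-1,4.5],[0,0,0,5,0,0,4.5],[0,0,0,5,0,0,4.5],[0,0,0,0,0,0,4.5]]'>/dev/null; python3 st.py
python3 - <<'E'
from fit import *
from st import D
np.set_printoptions(precision=4,suppress=True)
im=shot('top','t6.png'); im=cv2.cvtColor(im,cv2.COLOR_RGB2BGR)
a=cv2.resize(im[142:228,240:310],None,fx=5,fy=5,interpolation=cv2.INTER_CUBIC)
s=cv2.cvtColor(vision.grab_frame('side'),cv2.COLOR_RGB2BGR)[150:215,290:370]; s=cv2.resize(s,None,fx=5.4,fy=6.615,interpolation=cv2.INTER_CUBIC)[:430]
cv2.imwrite('pics/z6.png',np.hstack([a,s]))
E
```

```text
t 21.3 D(mm) [-48.9801  -0.4474  61.4823] F uvz [-0.0339  0.2585 -0.431 ] x [-0.9838 -0.1791 -0.    ] z [ 0.  0. -1.] 0.5266103027714246
t 21.8 D(mm) [-164.1107   -0.6251   71.8365] F uvz [ 0.7034  0.2021 -0.2103] x [-0.9836 -0.1804  0.004 ] z [-0.0038 -0.0011 -1.    ] 0.5272283803620934
```

View pics/z6.png

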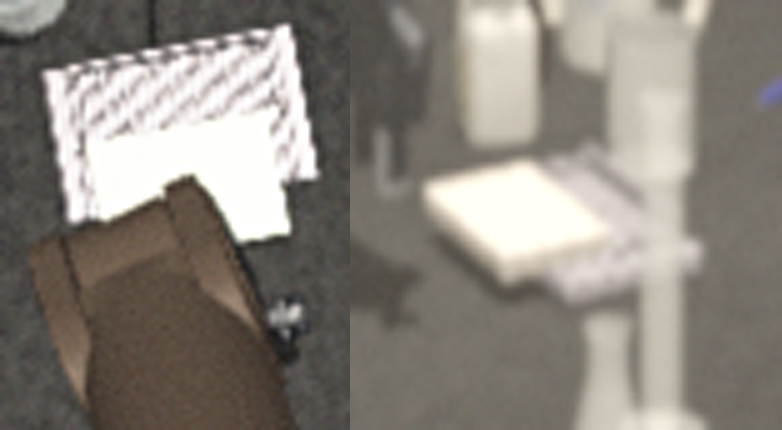

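The plate lies face down on the deck, roughly centred and overhanging the front by about 3 cm. Its corners are at about (90,140), (270,115) and (290,235) in the left half. Now I'll measure it.

Run:
```python
from fit import *
from st import D
np.set_printoptions(precision=4,suppress=True)
im=cv2.imread('pics/t6.png')
for ed in(E4[1:],E4[1:3]+E4[:1]):
    x,f=fit(im,(.61,.193),.18,.04275,.0639,.0324,ed); print(x,f,D([x[0],x[1],0]))
```

```text
[0.6122 0.1964 0.1786] -117.80429473817892 [-49.9424   1.476    0.    ]
[0.6093 0.1958 0.1926] -140.7336098248 [-52.8695   1.3794   0.    ]
```

```bash
python3 -m creep '[[0,0,0,-2,0,3,4.5],[0,0,0,0,0,2.1,4.5],[0,0,0,-1.5,0,0,4.5],[0,0,0,-1.5,0,0,4.5],[0,0,0,-0.6,0,0,4.5],[0,0,0,-0.6,0,0,4.5],[0,0,0,-0.6,0,0,4.5]]'>/dev/null; python3 st.py;python3 -m creep '[[0,0,0,-0.6,0,0,4.5],[0,0,0,-0.6,0,0,4.5],[0,0,0,-0.6,0,0,4.5]]'>/dev/null; python3 st.py
```

```text
t 22.775 D(mm) [-90.8158  -0.4024  20.8364] F uvz [-0.4402  0.186   0.7641] x [-0.9838 -0.1792 -0.    ] z [ 0.      0.0001 -1.    ] 0.5282657915840615
t 23.15 D(mm) [-72.7356  -0.4245  20.5048] F uvz [-0.0091 -0.8237  1.2624] x [-0.9838 -0.1792  0.0001] z [-0.0001 -0.     -1.    ] 0.5314146279410602
```

```bash
python3 -m creep '[[0,0,0,-0.5,0,0,4.5],[0,0,0,-0.5,0,0,4.5]]'>/dev/null; python3 st.py;python3 -m creep '[[0,0,0,-0.4,0,0,4.5],[0,0,0,-0.3,0,0,4.5]]'>/dev/null; python3 st.py;python3 -m creep '[[0,0,0,-0.2,0,0,4.5],[0,0,0,-0.1,0,0,4.5]]'>/dev/null; python3 st.py
```

```text
t 23.4 D(mm) [-62.833   -0.438   20.4767] F uvz [-0.7602  0.2439  0.3752] x [-0.9838 -0.1792  0.0002] z [-0.0001 -0.     -1.    ] 0.5228589165800253
t 23.65 D(mm) [-55.8692  -0.4569  20.4786] F uvz [-0.1495  0.743   1.2419] x [-0.9838 -0.1791  0.    ] z [-0. -0. -1.] 0.5279985907241552
t 23.9 D(mm) [-53.0285  -0.4371  20.4968] F uvz [-0.601  -1.2343 -0.5267] x [-0.9838 -0.1791  0.    ] z [-0.  0. -1.] 0.5250921106868527
```

```bash
python3 -m creep '[[0,0,0,-0.15,0,0,4.5],[0,0,0,0,0,0,4.5]]'>/dev/null; python3 st.py;python3 -m creep '[[0,0,0,-0.15,0,0,4.5],[0,0,0,0,0,0,4.5]]'>/dev/null; python3 st.py;python3 -m creep '[[0,0,0,-0.1,0,0,4.5],[0,0,0,0,0,0,4.5]]'>/dev/null; python3 st.py
```

```text
t 24.15 D(mm) [-51.5362  -0.4176  20.4829] F uvz [ 0.5885  0.19   -1.3521] x [-0.9838 -0.1792 -0.    ] z [ 0.  0. -1.] 0.527630883279795
t 24.4 D(mm) [-51.4783  -0.4505  20.3115] F uvz [-4.8406 -0.6836  3.2938] x [-0.9838 -0.1793  0.0027] z [-0.0026 -0.0007 -1.    ] 0.5278352175224039
t 24.65 D(mm) [-51.4529  -0.413   20.1724] F uvz [-9.0218 -0.3355  5.3891] x [-0.9838 -0.1793  0.0045] z [-0.0043 -0.0011 -1.    ] 0.5279566467426123
```

Contact at -51.5 mm, exactly as predicted, so the plate is at the stop. I'll retreat and check.

```bash
python3 -m creep '[[0,0,0,0.4,0,0,4.5],[0,0,0,2,0,0,4.5],[0,0,0,4,0,-2,4.5],[0,0,0,4,3,-4,4.5],[0,0,0,4,5,-4,4.5],[0,0,0,3,5,-4,4.5],[0,0,0,0,4,0,4.5],[0,0,0,0,0,0,4.5]]'>/dev/null; python3 st.py
python3 - <<'E'
from fit import *
from st import D
np.set_printoptions(precision=4,suppress=True)
im=shot('top','t7.png'); im=cv2.cvtColor(im,cv2.COLOR_RGB2BGR)
x,f=fit(im,(.661,.204),.18,.04275,.0639,.0324,E4); print(x,f,D([x[0],x[1],0]))
a=cv2.resize(im[142:228,240:310],None,fx=5,fy=5,interpolation=cv2.INTER_CUBIC)
s=cv2.cvtColor(vision.grab_frame('side'),cv2.COLOR_RGB2BGR)[150:215,290:370]; s=cv2.resize(s,None,fx=5.4,fy=6.615,interpolation=cv2.INTER_CUBIC)[:430]
cv2.imwrite('pics/z7.png',np.hstack([a,s]))
E
```

```text
t 25.65 D(mm) [-211.9378  158.7013  148.9996] F uvz [-0.7901 -0.16   -0.2488] x [-0.9828 -0.1847 -0.0025] z [ 0.0018  0.0035 -1.    ] 0.5253761207484015
[0.6674 0.2077 0.1762] -204.53057506638282 [6.4169 2.6556 0.    ]
```

View pics/z7.png

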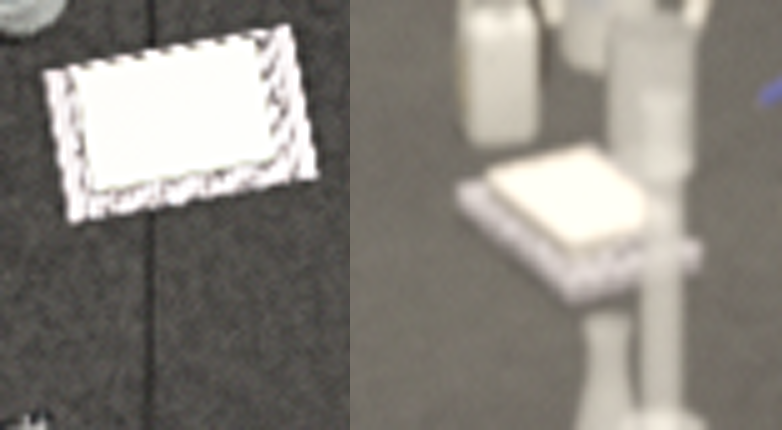

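The plate lies flat and face down between the guides, against the back stop (left half, corners at about (75,70), (268,42), (92,190)). The arm is clear of everything.

```bash
python3 -c "
from station import r
print(r.hand_in())"
```

```text
the job is handed in; nothing more can be done
None
```

The plate lies upside down on the drainer, pushed home between the side guides against the back stop; measured force on it stayed below 20 N, the other items were not touched, and the job was handed in at about 26 s.

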